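# Log the gauge-block tin out at the reader and hold it up

### The arm

A 6-joint arm with a two-finger parallel gripper is mounted at the origin on the work surface. World frame = base frame: x ahead of the robot, y to its left, z up, the work surface at z = 0. Lengths are in m, angles in rad, forces in N, time in s.
With the tool pointing down it reaches from about 0.275 to 0.825 m from the base axis. Payload 5.2 kg.
Tool frame: the origin (TCP) lies midway between the tips of the shut fingers; the grasp point (between the pads) lies 19 mm behind it; z points along the fingers, y is the line along which they close (so a half turn about z gives the same grasp; the last joint's range is limited). The gripper opens to 93 mm and grips with 3 to 60 N. Pads are 15 mm wide; open, the fingers measure 128 mm over their backs; the gripper's body (75 mm by 188 mm) begins 65 mm behind the grasp point.
Start: joints at [0.981, 0.259, 1.535, -0, 1.348, -0.203], TCP at [0.207, 0.509, 0.219] pointing down, gripper open.
Joint ranges: [-3.14, 3.14], [-0.91, 2.08], [0.19, 2.58], [-1.22, 4.36], [0.22, 2.71], [-3.12, 3.12]. Speed limits (rad/s): [2.57, 2.57, 3.14, 3.14, 3.14, 3.14].

### API

Orientations are given as a unit quaternion [w, x, y, z].
In Python, from station import read_state, read_camera, finish_job gives the robot as it stands.
- The arm moves only by the shell command python3 -m creep 'ROWS'. ROWS is text: rows parted by semicolons, each of 5 numbers parted by spaces: the finger opening in mm, from 0 to 93, then the shift along the tool's x, y, z in mm, then the turn about the tool's z in degrees. In form: claw tx ty tz yaw; .... A call has exactly 5 rows; each row shifts and turns the commanded pose from where the row before left it, along the tool's axes as they then stand; what a row does not reach is not made up. A row lasts 1/8 s, in which the tool goes at most 62.5 mm and 10.7 degrees, less where a joint would pass 70% of its speed; a pose out of reach is approached as far as the arm can. A call with a gripper value outside its range is refused whole. The fingers move at their own pace and stop on an object; the grip force is fixed at half the most. Time passes only in rows, so rows that do not move let the fingers close, or fill a call up. It gives the time, the measured TCP pose, the force, the opening and the grip force at its end, in the units of the state.
- read_state(): the state, without advancing time (a new reading comes with each control period).
- read_camera(name): name is "scene" or "top"; returns a dict with "img" (480x640x3 uint8, red, green, blue), "camera_matrix" (3x3 intrinsics, pixels), "origin" and "orientation" of the camera in the world. Camera axes: x right, y down, z forward; pixel columns grow to the right and rows downward; lengths in m; the calibration is good to about 2 mm. A picture is of the moment at which its call begins. There is no depth.
- finish_job(): hands the job in; it is judged then, once.
The state is a dict: "t": time; "joint_pos": joint angles; "qvel": joint speeds; "joint_torque": joint torques, N m; "tcp_pos": TCP position; "tcp_rot": TCP orientation; "ft_force": force on the tool from outside, world axes, zero at the start; "torque": the same for the moment, N m; "finger_gap": finger opening in m; "grip_force": force on a finger pad.
Only numpy, scipy, OpenCV 4.12 (cv2) and the standard library are available. Lean on these libraries where they do the work, as an engineer would, in place of code of your own. Each camera call takes 0.05 s, during which the arm holds its last target. There are 200 camera calls.

### The job

Turn the round gauge-block tin where it stands on the tray until the paper code label on its side faces straight at the lens of the code reader, and let it stand there a second so it is read. Then lift the tin straight up about 10 cm clear of the tray, label still towards the reader, and finish with the gripper holding it there, level and still; do not put it down or let go. Leave the other tools lying where they are.

Things in the scene. Friction and masses are not known exactly. Their poses are not given: they have to be found in the camera images.
- tin: Round aluminium gauge-block tin: loose closed upright cylinder, 52 mm across, 50 mm high, 0.2 to 0.42 kg, standing on the tray floor. Origin: centre of its underside, z up. +x points out through the white barred paper label (22 x 24 mm, centre 20 mm up, 1 mm proud); a dark rib on the lid (23 x 6 x 3 mm) runs from centre to rim along +x. Grip anywhere on the wall.
- reader: The code reader: a fixed grey block 44 mm deep (x), 50 mm wide (y), 50 mm high, on a steel foot 50 x 62 mm, standing on the tray floor. Origin at the centre of its underside; a round black lens barrel (20 mm across) juts 10 mm out of its -x face towards the tin. The lens is 95 to 125 mm from the tin's axis.
- reader_eye (a point): The middle of the reader's lens, at the end of the barrel, 32 mm from the reader's axis along its -x, 28 mm above the tray floor.
- tray: The fixed maple tray, 314 mm (x) by 434 mm (y), that spans the drawer on its slide rails. Origin at the centre of its underside, 40 mm above the bench; its floor, on which the tin stands, is 8 mm above the origin and its rim 18 mm above the origin.
- micrometer: Bystander: sheet-metal micrometer with a deep U frame, lying flat on the tray, 115 x 72 mm, 14 mm high. Origin at the middle of its underside.
- pitch_gauge: Bystander: screw-thread pitch gauge with leaves fanned out at both ends, lying on the tray at the other side from the micrometer, about 120 x 40 mm, 10 mm high. Origin under the middle of its case.
- square_head: Bystander: blued steel combination square head lying on the linoleum of the open lower compartment beside the tray, 100 x 75 mm, 20 mm high. Origin about the middle of its underside.
- drawer: The fixed steel drawer, 380 mm (x) by 680 mm (y), walls 65 mm high above the bench. Origin at the centre of its underside on the bench.
Things that resemble listed ones, but are neither listed nor needed, are in the scene too. What is shaped like the tin but blue or yellow is not meant.

How it is judged:
By the outcome, as a careful person would: the job done as asked, in the order asked, and still so for the second after the job is handed in, while the arm keeps its last pose, push and grip.
It also fails if it takes over 48 s, if anything falls off the work surface, if the arm or the gripper's body presses on something with over 40 N, if the wrist force passes 120 N, or if a joint passes its speed limit or range.

## Working session

There is one attempt and no reset: what is moved stays moved. The work goes in short steps, Python scripts to look and compute and a shell command to move; the robot and the scene stay as the last step left them, time stands still between calls to the robot, and variables do not carry over. Pictures are saved under pics/ and viewed, at most 10 in all, crops included, and the job is handed in when it is done.

```bash
mkdir -p pics; ls; cat > h.py <<'E'
import numpy as np,cv2
from scipy.spatial.transform import Rotation as R
from station import *
def rot(q): return R.from_quat([q[1],q[2],q[3],q[0]]).as_matrix()
def ray(c,uv,z):
    d=rot(c["orientation"])@np.linalg.inv(c["camera_matrix"])@np.array([uv[0],uv[1],1.])
    o=np.array(c["origin"]); return o+d*(z-o[2])/d[2]
def proj(c,p):
    q=np.array(c["camera_matrix"])@rot(c["orientation"]).T@(np.array(p)-np.array(c["origin"])); return q[:2]/q[2]
def save(c,n): cv2.imwrite(n,cv2.cvtColor(c["img"],cv2.COLOR_RGB2BGR))
E
python3 - <<'E'
from h import *
s=read_state();print(s)
for n in("top","scene"):
    c=read_camera(n);save(c,f"pics/{n}0.png");print(n,c["origin"],rot(c["orientation"]),c["camera_matrix"])
E
```

```text
pics
{'t': 0.0, 'joint_pos': array([ 9.81203895e-01,  2.59342928e-01,  1.53604488e+00, -2.66174418e-05,
        1.34800785e+00, -2.02825209e-01]), 'qvel': array([-9.02532999e-05, -9.31175421e-04, -7.92476607e-04, -7.26705825e-04,
        2.65319312e-03,  1.39026373e-03]), 'joint_torque': array([-3.69501004e-04, -4.37317872e+01, -2.83998048e+01,  7.19898054e-02,
        4.16657561e-02, -6.96112693e-05]), 'tcp_pos': array([0.20715444, 0.5089193 , 0.21783308]), 'tcp_rot': array([-3.35939257e-04,  1.92177553e-01,  9.81359758e-01, -8.36671796e-04]), 'ft_force': array([ 0.59924342, -0.15062023,  0.25156658]), 'torque': array([ 0.01222721, -0.00028468, -0.005787  ]), 'grip_force': 0.0, 'finger_gap': 0.092936478818607}
top [ 0.48349988 -0.00846461  1.27221966] [[-0.02527848 -0.99914992  0.03256434]
 [-0.99953829  0.02471214 -0.01767809]
 [ 0.01685833 -0.03299618 -0.99931329]] [[621.34259174   0.         321.92751706]
 [  0.         621.34259174 234.8681403 ]
 [  0.           0.           1.        ]]
scene [ 1.13903142 -0.10388598  0.87892249] [[ 0.11400231  0.79690168 -0.59325474]
 [ 0.99345589 -0.09564404  0.06243079]
 [-0.00699008 -0.59648967 -0.80259031]] [[509.26182382   0.         319.85965105]
 [  0.         509.26182382 238.4602125 ]
 [  0.           0.           1.        ]]
```

View pics/top0.png

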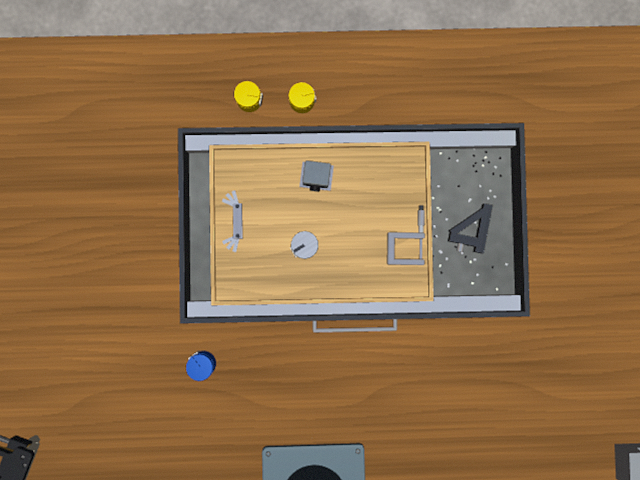

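View pics/scene0.png

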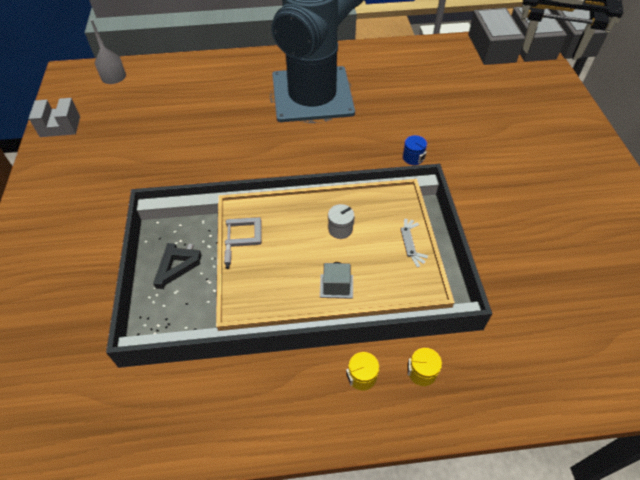

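The top view shows a grey tin at (304,245) with its rib pointing lower left, and the reader at (317,175) with its lens at (315,188). There are two yellow look-alikes at (247,95) and (302,96), and a blue one at (200,366). Only the grey tin stands on the tray in front of the reader, so that is the one meant. Next I'll measure it and confirm in a crop.

```bash
python3 - <<'E'
from h import *
c=read_camera("top");im=c["img"]
hsv=cv2.cvtColor(im,cv2.COLOR_RGB2HSV)
def comp(m,box):
    x0,y0,x1,y1=box;k=np.zeros(m.shape,np.uint8);k[y0:y1,x0:x1]=m[y0:y1,x0:x1]
    n,l,s,ce=cv2.connectedComponentsWithStats(k);i=1+np.argmax(s[1:,4]);return (l==i).astype(np.uint8),s[i],ce[i]
grey=(hsv[...,1]<60).astype(np.uint8)
m,s,ce=comp(grey,(275,215,335,275));cn=max(cv2.findContours(m,0,2)[0],key=cv2.contourArea)
print("tin",s,cv2.minEnclosingCircle(cn))
dark=((hsv[...,2]<110)).astype(np.uint8)
d,s,ce=comp(dark,(288,230,320,262));print("rib",s,ce)
P=np.array([ray(c,(x,y),.101)[:2] for y,x in np.argwhere(d)])
(cx,cy),r=cv2.minEnclosingCircle(cn);T=ray(c,(cx,cy),.096);print("T",T,"r",r*1.17/621)
Pm=P.mean(0);print("ribc",Pm,"ang",np.degrees(np.arctan2(*(Pm-T[:2])[::-1])))
vx,vy,_,_=cv2.fitLine(P.astype(np.float32),2,0,.01,.01).ravel();print("line",np.degrees(np.arctan2(vy,vx)),P.min(0),P.max(0))
# reader top face
print("hsv samples",hsv[175,312:322:4].tolist(),hsv[188,310:320:2].tolist(),hsv[245,310].tolist())
r,s,ce=comp((hsv[...,2]<45).astype(np.uint8),(300,180,335,198));print("lens",s,ce,"->",ray(c,ce,.076))
for n,b in(("a",(265,145,355,275)),):
    x0,y0,x1,y1=b;o=cv2.resize(im[y0:y1,x0:x1],None,fx=4.5,fy=4.5,interpolation=cv2.INTER_CUBIC)
s=read_camera("scene")["img"][190:310,300:400];o2=cv2.resize(s,(487,585),interpolation=cv2.INTER_CUBIC)
o=np.hstack([o,o2[:o.shape[0],:390]]) 
cv2.imwrite("pics/crop1.png",o[...,::-1]);print(o.shape)
E
```

```text
tin [290 231  28  28 605] ((303.8333435058594, 244.8333282470703), 14.238146781921387)
rib [294 245  10   7  26] [298.5 248. ]
T [0.50381343 0.00544059 0.096     ] r 0.026825493936953337
ribc [0.49801503 0.01556587] ang 119.79830318636718
line -60.2568 [0.49253241 0.00695835] [0.50349944 0.0241702 ]
hsv samples [[106, 40, 145], [106, 44, 146], [104, 41, 143]] [[165, 77, 20], [90, 22, 23], [150, 21, 48], [75, 34, 30], [114, 80, 16]] [110, 32, 201]
lens [304 184  23   7  64] [314.8125   186.703125] -> [ 0.61585343 -0.01824121  0.076     ]
(585, 795, 3)
```

View pics/crop1.png

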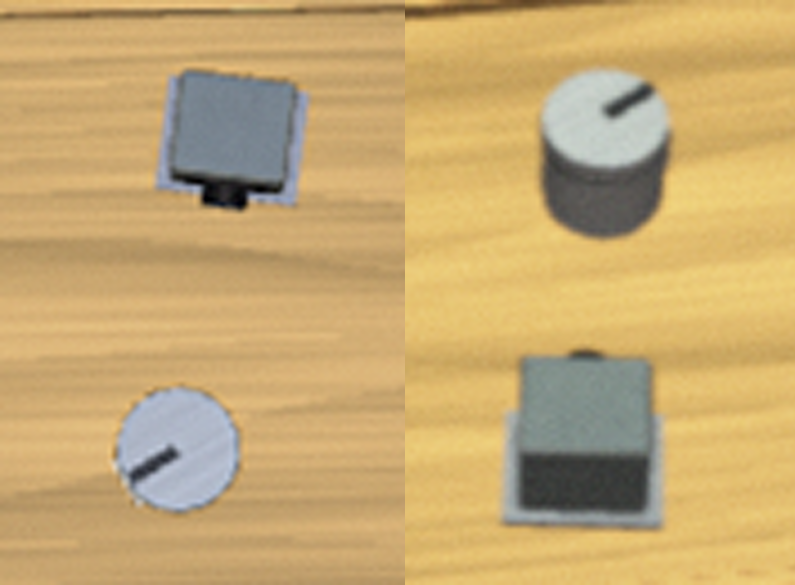

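The crop confirms it: a grey lid with the dark rib at (130-178, 450-480), a sliver of white label at lower left, and the lens end at crop (224,206), which is pixel (314.8,190). The rib is at about 120° and the tin-to-lens direction is about -12.6° at 108 mm, within the stated 95-125 mm. Moving above the tin.

```bash
python3 -m creep '93 -46 -35 0 0;93 -46 -35 0 0;93 -46 -35 0 0;93 -46 -35 0 0;93 -46 -35 0 0'; python3 -m creep '93 -47 -36 0 0;93 -47 -36 0 0;93 -47 -36 0 0;93 -47 -36 0 0;93 -47 -35 0 0'; python3 -m creep '93 0 0 0 9.5;93 0 0 0 9.5;93 0 0 0 9.5;93 0 0 0 9.5;93 0 0 0 0'
python3 - <<'E'
from h import *
s=read_state();M=rot(s["tcp_rot"]);T=np.array([.5038,.0054,.059]);print(s["t"],s["tcp_pos"],s["joint_pos"],s["ft_force"])
print("yang",np.degrees(np.arctan2(M[1,1],M[0,1])),"shift mm",1e3*M.T@(T-s["tcp_pos"]))
c=read_camera("scene");im=c["img"];hsv=cv2.cvtColor(im,cv2.COLOR_RGB2HSV)
t=read_camera("top");print("lens end",[ray(t,(314.8,v),.076) for v in(189.5,190.8)])
L=[.609,-.018,.076];print("scene proj tin base/top",proj(c,[.5038,.0054,.048]),proj(c,[.5038,.0054,.098]))
o=cv2.resize(im[150:270,280:440],(800,600),interpolation=cv2.INTER_CUBIC);cv2.imwrite("pics/s1.png",o[...,::-1])
E
```

```text
t: 0.82
tcp_pos: [0.355, 0.2589, 0.2187]
tcp_rot: [0.0, 0.192, 0.981, 0.0]
ft_force: [1.6, 0.2, 0.3]
finger_gap: 0.0929
grip_force: 0.0
t: 1.45
tcp_pos: [0.5052, 0.0042, 0.2187]
tcp_rot: [0.0, 0.192, 0.981, 0.0]
ft_force: [1.5, 0.1, 0.5]
finger_gap: 0.0928
grip_force: 0.0
t: 2.08
tcp_pos: [0.5044, 0.0061, 0.2185]
tcp_rot: [-0.0, 0.501, 0.866, -0.0]
ft_force: [-0.8, -0.6, 0.7]
finger_gap: 0.0926
grip_force: 0.0
2.075 [0.50441901 0.00612026 0.21847359] [-2.09306337e-01  1.76842028e-01  1.64078150e+00 -1.23993632e-05
  1.32439845e+00 -7.31485347e-01] [-0.76016242 -0.62820465  0.65948862]
yang 29.91882944780746 shift mm [ -0.35983565  -0.84352971 159.47378381]
lens end [array([ 0.6104386 , -0.01808217,  0.076     ]), array([ 0.60792205, -0.01801948,  0.076     ])]
scene proj tin base/top [340.20030235 228.26454818] [340.83198055 212.82805145]
```

View pics/s1.png

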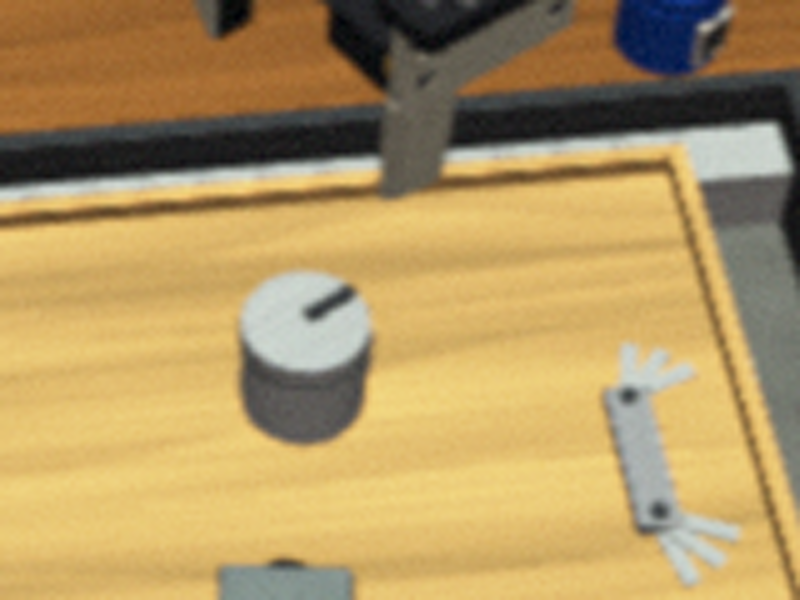

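The tin is still standing at crop (307,322), within 2 px of the projected position. The gripper is above it, with nothing else near the fingers, so I'm lowering.

```bash
python3 -m creep '93 0 -1 30 0;93 0 0 30 0;93 0 0 25 0;93 0 0 20 0;93 0 0 15 0'; python3 -m creep '93 0 0 15 0;93 0 0 12 0;93 0 0 8 0;93 0 0 4 0;93 0 0 0 0'; python3 -m creep '70 0 0 0 0;64 0 0 0 0;60 0 0 0 0;56 0 0 0 0;54 0 0 0 0'; python3 -m creep '52 0 0 0 0;50 0 0 0 0;46 0 0 0 0;40 0 0 0 0;40 0 0 0 0'
python3 - <<'E'
from h import *
s=read_state();print(s["tcp_pos"],s["ft_force"],s["torque"])
o=np.hstack([cv2.resize(read_camera(n)["img"][a:a+100,b:b+80],(400,500),interpolation=cv2.INTER_CUBIC) for n,a,b in(("top",180,270),("scene",160,300))])
cv2.imwrite("pics/g1.png",o[...,::-1])
E
```

```text
t: 2.8
tcp_pos: [0.5034, 0.0057, 0.0977]
tcp_rot: [-0.0, 0.5, 0.866, -0.0]
ft_force: [0.4, 0.4, 0.7]
finger_gap: 0.0931
grip_force: 0.0
t: 3.42
tcp_pos: [0.5037, 0.0056, 0.0596]
tcp_rot: [-0.0, 0.501, 0.865, -0.0]
ft_force: [-0.3, 0.9, 0.5]
finger_gap: 0.0933
grip_force: 0.0
t: 4.05
tcp_pos: [0.5039, 0.0057, 0.0597]
tcp_rot: [0.0, 0.501, 0.865, 0.0]
ft_force: [0.7, 1.2, -0.4]
finger_gap: 0.0546
grip_force: 0.6
t: 4.68
tcp_pos: [0.5039, 0.0056, 0.0597]
tcp_rot: [0.0, 0.501, 0.865, 0.0]
ft_force: [1.6, 0.3, -0.5]
finger_gap: 0.0515
grip_force: 30.0
[0.50386661 0.00559568 0.05972003] [ 1.59544328  0.26892018 -0.52047414] [-0.00144352 -0.24376287  0.03604218]
```

View pics/g1.png

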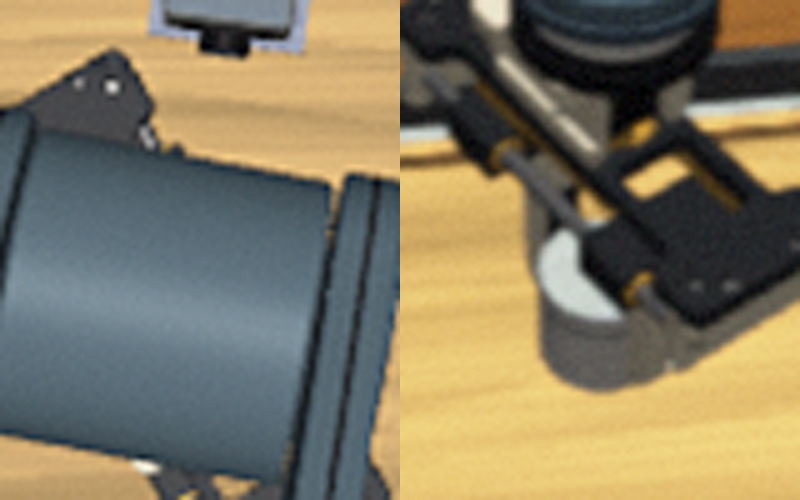

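The tin is gripped (30 N, 51.5 mm opening), with the pads either side of it and the lens clear of the gripper. Turning it 132.4° about the tool z.

```bash
python3 -m creep '40 0 0 0 3;40 0 0 0 6;40 0 0 0 7;40 0 0 0 7;40 0 0 0 7'; python3 -m creep '40 0 0 0 7;40 0 0 0 7;40 0 0 0 7;40 0 0 0 7;40 0 0 0 7';  python3 -m creep '40 0 0 0 7;40 0 0 0 7;40 0 0 0 7;40 0 0 0 7;40 0 0 0 7';  python3 -m creep '40 0 0 0 7;40 0 0 0 7;40 0 0 0 7;40 0 0 0 7;40 0 0 0 4.4'; python3 -m creep '40 0 0 0 0;40 0 0 0 0;40 0 0 0 0;40 0 0 0 0;40 0 0 0 0'
python3 - <<'E'
from h import *
s=read_state();M=rot(s["tcp_rot"]);print(s["tcp_pos"],"yang",np.degrees(np.arctan2(M[1,1],M[0,1])),s["joint_pos"],s["ft_force"])
o=np.hstack([cv2.resize(read_camera(n)["img"][a:a+100,b:b+80],(400,500),interpolation=cv2.INTER_CUBIC) for n,a,b in(("top",180,270),("scene",190,300))])
cv2.imwrite("pics/g2.png",o[...,::-1])
E
```

```text
t: 5.4
tcp_pos: [0.5035, 0.0057, 0.0597]
tcp_rot: [-0.0, 0.709, 0.705, -0.0]
ft_force: [0.4, 1.5, 1.4]
finger_gap: 0.0515
grip_force: 30.0
t: 6.02
tcp_pos: [0.5034, 0.0056, 0.0597]
tcp_rot: [-0.0, 0.889, 0.459, -0.0]
ft_force: [0.0, 0.6, 1.4]
finger_gap: 0.0517
grip_force: 30.0
t: 6.65
tcp_pos: [0.5033, 0.0056, 0.0597]
tcp_rot: [-0.0, 0.985, 0.17, -0.0]
ft_force: [-0.2, 1.2, 2.0]
finger_gap: 0.0516
grip_force: 30.0
t: 7.28
tcp_pos: [0.5032, 0.0058, 0.0597]
tcp_rot: [-0.0, 0.994, -0.111, -0.0]
ft_force: [0.3, 0.3, 1.5]
finger_gap: 0.0517
grip_force: 30.0
t: 7.9
tcp_pos: [0.5033, 0.0056, 0.0597]
tcp_rot: [0.0, 0.994, -0.109, -0.0]
ft_force: [-3.0, 1.1, 5.5]
finger_gap: 0.0517
grip_force: 30.0
[0.50330395 0.0056478  0.05968775] yang -102.54160443395584 [-2.10630899e-01  3.45627089e-01  1.84997495e+00 -1.60525285e-04
  9.46732488e-01  1.57915162e+00] [-3.0180779   1.11648594  5.52129141]
```

View pics/g2.png

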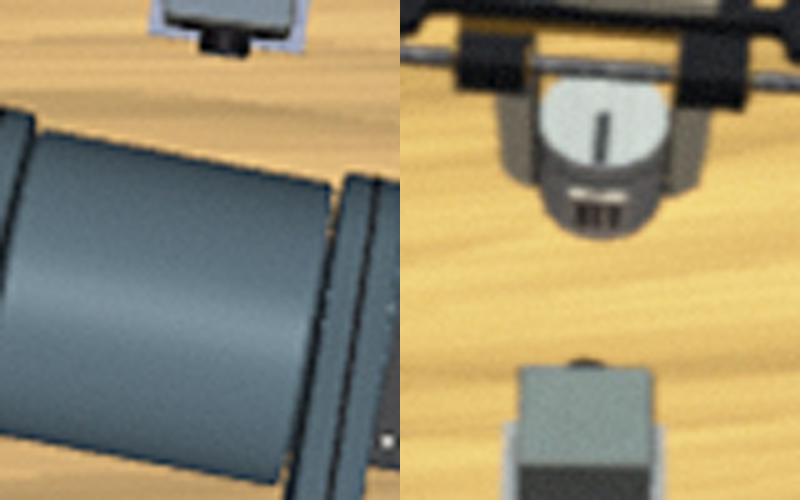

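The label now faces the reader: rib at crop (605,112)-(599,160), label at (598,207), lens at (585,362). Next I'll check the rib angle numerically.

```bash
python3 - <<'E'
from h import *
A=[]
for k in range(3):
    c=read_camera("scene");im=cv2.resize(c["img"][200:245,322:362],None,fx=6,fy=6,interpolation=cv2.INTER_CUBIC)
    g=cv2.cvtColor(im,cv2.COLOR_RGB2GRAY)
    f=lambda p:((p[0]+.5)/6-.5+322,(p[1]+.5)/6-.5+200)
    m=(g<115).astype(np.uint8);n,l,s,ce=cv2.connectedComponentsWithStats(m)
    # rib: component nearest expected pixel (340.4,217)
    i=1+np.argmin([np.hypot(*(np.array(f(q))-(340.4,217))) for q in ce[1:]])
    P=np.array([ray(c,f((x,y)),.101)[:2] for y,x in np.argwhere(l==i)],np.float32)
    vx,vy,x,y=cv2.fitLine(P,2,0,.01,.01).ravel()
    w=((im.min(2)>140)).astype(np.uint8);w[:150]=0
    n2,l2,s2,c2=cv2.connectedComponentsWithStats(w);j=1+np.argmax(s2[1:,4]) if n2>1 else 0
    print(s[i],"line",np.degrees(np.arctan(vy/vx)),"cent",P.mean(0),"ext",P.min(0),P.max(0),"white",s2[j],f(c2[j]),ray(c,f(c2[j]),.079))
print("proj lens",proj(c,[.609,-.018,.086]))
E
```

```text
[    0     0   240   224 26799] line -31.305326 cent [0.5192901  0.00430842] ext [ 0.46732914 -0.036077  ] [0.5648727 0.0509548] white [107 171  31  11 258] (np.float64(342.1466408268734), np.float64(228.890826873385)) [0.52951687 0.00493925 0.079     ]
[    0     0   240   224 26886] line -30.80952 cent [0.51923776 0.00433878] ext [ 0.46732914 -0.03612483] [0.56494844 0.0509548 ] white [105 171  33  11 261] (np.float64(342.0890804597701), np.float64(228.89750957854406)) [0.52951984 0.00482356 0.079     ]
[102  78  16  60 640] line -12.114662 cent [0.5174614  0.00141086] ext [ 0.50544274 -0.00231959] [0.5299     0.00538269] white [108 171  29  11 240] (np.float64(342.1430555555556), np.float64(228.86875)) [0.52946121 0.00493994 0.079     ]
proj lens [336.07262594 261.02749622]
```

The rib measures -12.1°, against a wanted -12.6°. I'll let it stand another 1.25 s, then lift straight up 100 mm.

```bash
for i in 1 2; do python3 -m creep '40 0 0 0 0;40 0 0 0 0;40 0 0 0 0;40 0 0 0 0;40 0 0 0 0' | head -1; done; python3 -m creep '40 0 0 -2 0;40 0 0 -4 0;40 0 0 -7 0;40 0 0 -8 0;40 0 0 -8 0'; python3 -m creep '40 0 0 -8 0;40 0 0 -8 0;40 0 0 -8 0;40 0 0 -8 0;40 0 0 -8 0'; python3 -m creep '40 0 0 -8 0;40 0 0 -8 0;40 0 0 -7 0;40 0 0 -5 0;40 0 0 -3 0'; python3 -m creep '40 0 0 0 0;40 0 0 0 0;40 0 0 0 0;40 0 0 0 0;40 0 0 0 0';python3 -m creep '40 0 0 0 0;40 0 0 0 0;40 0 0 0 0;40 0 0 0 0;40 0 0 0 0'
python3 - <<'E'
from h import *
s=read_state();M=rot(s["tcp_rot"]);print(s["tcp_pos"],"yang",np.degrees(np.arctan2(M[1,1],M[0,1])),np.abs(s["qvel"]).max(),s["ft_force"])
c=read_camera("scene");cv2.imwrite("pics/g3.png",cv2.resize(c["img"][140:280,270:430],(640,560),interpolation=cv2.INTER_CUBIC)[...,::-1])
E
```

```text
t: 8.78
t: 9.4
t: 10.02
tcp_pos: [0.5039, 0.0056, 0.0894]
tcp_rot: [0.0, 0.994, -0.109, 0.0]
ft_force: [-0.4, 0.1, -2.5]
finger_gap: 0.0518
grip_force: 30.0
t: 10.65
tcp_pos: [0.5036, 0.0056, 0.1292]
tcp_rot: [-0.0, 0.994, -0.109, -0.0]
ft_force: [0.2, 0.1, -2.0]
finger_gap: 0.0515
grip_force: 30.0
t: 11.28
tcp_pos: [0.5038, 0.0056, 0.16]
tcp_rot: [0.0, 0.994, -0.109, 0.0]
ft_force: [0.3, -0.1, -2.2]
finger_gap: 0.0519
grip_force: 30.0
t: 11.9
tcp_pos: [0.5037, 0.0056, 0.1596]
tcp_rot: [-0.0, 0.994, -0.109, -0.0]
ft_force: [-0.3, -0.2, -2.5]
finger_gap: 0.0517
grip_force: 30.0
t: 12.52
tcp_pos: [0.5037, 0.0056, 0.1597]
tcp_rot: [-0.0, 0.994, -0.109, 0.0]
ft_force: [-0.9, 0.6, -2.8]
finger_gap: 0.0515
grip_force: 30.0
[0.50370293 0.00564221 0.15966119] yang -102.56625788471368 0.0015201727008751645 [-0.89973289  0.58135559 -2.7993594 ]
```

View pics/g3.png

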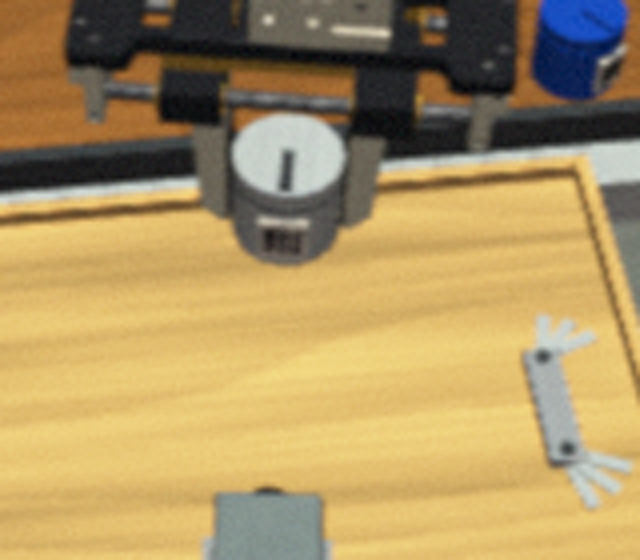

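The tin hangs level 10 cm above the tray at (288,185), with its label at (283,235) towards the lens at (268,490). Nothing else has moved, so I'm handing in.

```bash
python3 -c "from station import *;print(finish_job())"
```

```text
the job is handed in; nothing more can be done
None
```

I turned the tin on the tray until its label faced the reader's lens (about 0.5° off by the rib), let it stand over a second, lifted it straight up 10 cm, and handed the job in with the gripper holding it level and still; the reader gives no signal, so I could not confirm the code was read.

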